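# Let a float out of the lever dispenser and ease its lid shut

### The arm

A 6-joint arm with a two-finger parallel gripper is mounted at the origin on the work surface. World frame = base frame: x ahead of the robot, y to its left, z up, the work surface at z = 0. Lengths are in m, angles in degrees, forces in N, time in s.
With the tool pointing down it reaches from about 0.3 to 0.75 m from the base axis. Payload 8.5 kg.
Tool frame: the origin (TCP) lies midway between the tips of the shut fingers; the grasp point (between the pads) lies env.tcp_to_grasp behind it (env.tcp_to_grasp is the distance from the TCP to the grasp point, in m); z points along the fingers, y is the line along which they close (so a half turn about z gives the same grasp; the last joint's range is limited). The gripper opens to 85 mm and grips with 20 to 120 N. Pads are 22 mm wide; open, the fingers measure 114 mm over their backs; the gripper's body (76 mm by 85 mm) begins 54 mm behind the grasp point. The pads swing forward as they close: fully open they stand 13 mm farther back than shut.
Start: joints at [-82.007, 21.807, 74.336, -0, 83.858, -12.336], TCP at [0.191, -0.516, 0.231] pointing down, gripper open.
Joint ranges: [-178.18, 178.18], [-50.72, 133.34], [12.68, 142.11], [-81.47, 261.47], [9.98, 163.14], [-165.26, 165.26]. Speed limits (degrees/s): [136.94, 136.94, 180, 180, 180, 180].

### API

Orientations are given as a 3x3 rotation matrix whose columns are the frame's x, y, z axes.
In Python, from rig import observe, optics, job, env gives the robot as it stands. The module is installed in compiled form; this text tells all that it offers.
- The arm moves only by the shell command python3 -m jog 'ROWS' [FORCE]. ROWS is JSON, a list of rows, each a list of 7 numbers: the turn, a rotation vector about the tool's x, y, z in rad, then the shift along the tool's x, y, z in m, then the opening in per cent of the stroke, from 0 (shut) to 100 (fully open). A call has 1 to 10 rows; each row shifts and turns the commanded pose from where the row before left it, along the tool's axes as they then stand; what a row does not reach is not made up. A row lasts 1/8 s, in which the tool goes at most 62.5 mm and 10.7 degrees, less where a joint would pass 70% of its speed; a pose out of reach is approached as far as the arm can. A call is refused whole if a number of a shift passes 0.0625 or a number of a turn 0.188, either way. A call with a gripper value outside its range is refused whole. The fingers move at their own pace and stop on an object; FORCE is the grip in N (left out, the last holds). Time passes only in rows, so rows that do not move let the fingers close. It gives the time, the measured TCP pose, the force, the opening and the grip force at its end, in the units of the state.
- observe(): the state, without advancing time (a new reading comes with each control period).
- optics.get_image(name): name is "scene" or "side" or "wrist"; returns a dict with "pixels" (420x560x3 uint8, red, green, blue), "mtx" (3x3 intrinsics, pixels), "rvec" (rotation vector, rad) and "tvec" (3), from world to camera coordinates, as OpenCV has them. Camera axes: x right, y down, z forward; pixel columns grow to the right and rows downward; lengths in m; the calibration is good to about 2 mm. The wrist camera is an equidistant fisheye: a pixel r from the principal point sees the ray r / f radians off the axis. A picture is of the moment at which its call begins. There is no depth.
- job.close_job(): hands the job in; it is judged then, once.
The state is a dict: "time_s": time; "q": joint angles; "qvel": joint speeds; "joint_efforts": joint torques, N m; "position": TCP position; "tool_rot": TCP orientation; "ft_force": force on the tool from outside, world axes, zero at the start; "wrist_torque": the same for the moment, N m; "grip_width": finger opening in m; "gripper_force": force on a finger pad.
Only numpy, scipy, OpenCV 4.12 (cv2) and the standard library are available. Lean on these libraries where they do the work, as an engineer would, in place of code of your own. Each camera call takes 0.05 s, during which the arm holds its last target. There are 200 camera calls.

### The job

Press the lever of the float dispenser right down so that its lid lifts fully open, and keep it down until the wooden float inside has rolled out and lies still in the tray. Then let the lever come back up slowly, so that the lid is eased down until it is fully shut and never slams, and take the hand away. Work by the lever alone: do not grasp anything, do not touch the lid or the float, and leave everything else on the shelf where it is.

Things in the scene. Friction and masses are not known exactly. Their poses are not given: they have to be found in the camera images.
- dispenser: float dispenser fixed to the shelf: grey plastic box 120 mm long (its x), 100 wide (its y), 95 high, origin under the box's centre; x is level from the lever end (on the robot's side) to the tray end, z up. Aluminium lid, top 102 mm high, whose flap closes the box's tray end. Open tray with 45 mm walls from x = 60 to 166 mm. The lever sticks out at the other end, to x = -212 mm
- paddle (a point): centre of the top face of the lever's black rubber paddle, 46 mm (along dispenser x) by 50 mm, 8 mm thick; turns with the lever. Lever up: at x = -188, z = 103 mm in the dispenser's frame, sloping up 0.17 rad outwards; pressed right down: x = -185, z = 52 mm, sloping down 0.28 rad outwards. Free space under it
- lever_pivot (a point): the lever's pivot, whose axis is the dispenser's y, at x = -75, z = 80 mm in the dispenser's frame; the paddle's centre turns about it at a radius of 115 mm
- lever (a joint): lever angle, rad: 0 fully up (lid shut), 0.45 pressed down to its stop. Pressing takes 2 to 5 N at the paddle; if let go, the lid's weight throws it back up
- lid (a joint): lid angle, rad: always twice the lever angle; 0 shut, 0.9 fully open. Hinged at the lever-end rim (x = -60, z = 97 mm); open it reaches 205 mm high, still at x above -65 mm. No catch, little damping: it falls by its weight unless the lever is held back. Slamming is over 1.6 rad/s in the last 0.1 rad, i.e. the paddle rising at about 0.09 m/s
- float: wooden float, a cylinder 28 mm in diameter, 70 mm long, lying along the dispenser's y, origin at its centre. It starts inside on a ramp against the lid's flap, at about x = 47, z = 48 mm in the dispenser's frame. When the lid lifts it rolls by itself into the tray within about 1 s and stops against the end wall, at about x = 147, z = 23 mm
- tackle_box: closed blue plastic tackle box 266 x 146 x 122 mm with a carrying handle to 156 mm and a push-button clasp on one long side; bystander, origin under its centre
- weights_jar: glass jar of lead weights, 60 mm across, 76 mm tall with steel lid; bystander, origin under its centre
- headlamp: grey plastic headlamp about 60 x 84 x 36 mm with a small toggle switch on top (to 53 mm); bystander, origin under its centre
- spinner: flat chrome spinner lure, about 75 mm long and 5 mm thick; bystander, origin at its round end on the shelf
- spare_float: pear-shaped wooden float standing upright, 34 mm across, 70 mm tall; bystander, origin under its centre
- line_spool: white line spool lying flat, 68 mm across, 35 mm tall; bystander, origin under its centre
- screwdriver: screwdriver lying on the shelf; bystander, origin at its middle

How it is judged:
By the outcome, as a careful person would: the job done as asked, in the order asked, and still so for the second after the job is handed in, with the robot touching nothing.
It also fails if it takes over 43 s, if anything falls off the work surface, if the arm or the gripper's body presses on something with over 40 N, if the wrist force passes 120 N, or if a joint passes its speed limit or range.

## Working session

There is one attempt and no reset: what is moved stays moved. The work goes in short steps, Python scripts to look and compute and a shell command to move; the robot and the scene stay as the last step left them, time stands still between calls to the robot, and variables do not carry over. Pictures are saved under pics/ and viewed, at most 10 in all, crops included, and the job is handed in when it is done.

```bash
mkdir -p pics; python3 - <<'E'
from rig import observe, optics, job, env
import cv2,pickle
for n in ("scene","side"):
    d=optics.get_image(n); pickle.dump(d,open(f"pics/{n}.pkl","wb"))
    cv2.imwrite(f"pics/{n}0.png",cv2.resize(d["pixels"][:,:,::-1],(784,588),interpolation=cv2.INTER_CUBIC))
s=observe(); print(s["time_s"],s["position"],s["tool_rot"],s["ft_force"],s["grip_width"],env.tcp_to_grasp)
E
```

```text
0.1 [ 0.19101555 -0.51549453  0.23078186] [[ 9.37715167e-01  3.47404987e-01 -2.03842495e-04]
 [ 3.47404961e-01 -9.37714362e-01  1.25212632e-03]
 [ 2.43848893e-04 -1.24495374e-03 -9.99999195e-01]] [-0.4694826  -0.6571783   0.34192679] 0.08553549741672414 0.0187
```

View pics/scene0.png

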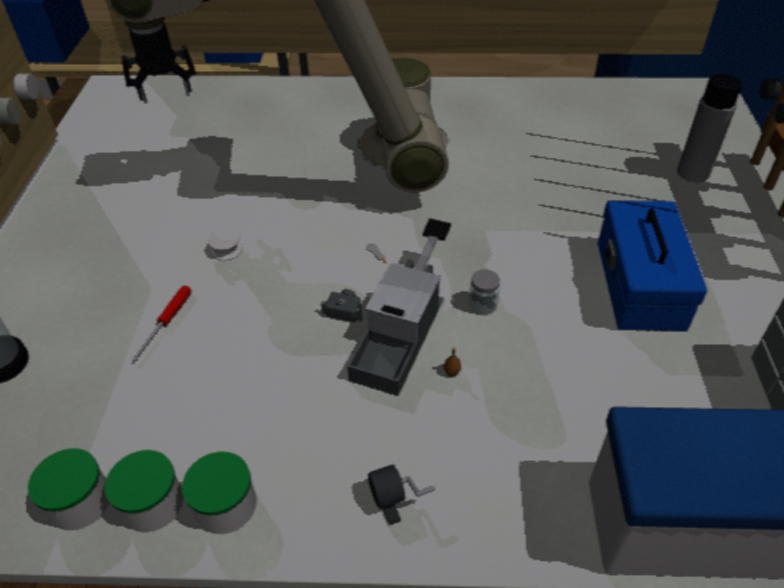

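View pics/side0.png

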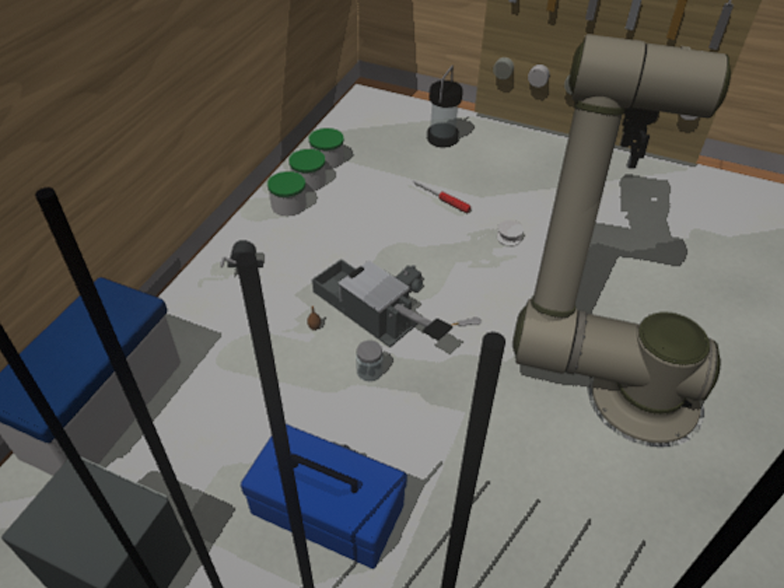

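The scene view shows the dispenser at about (400,320) with its paddle at (436,230). In the side view the paddle is at (438,328). I'll enlarge both.

```bash
python3 - <<'E'
import cv2,pickle,numpy as np
a=pickle.load(open("pics/scene.pkl","rb"))["pixels"][150:290,240:340]
b=pickle.load(open("pics/side.pkl","rb"))["pixels"][175:275,215:350]
a=cv2.resize(a,None,fx=4,fy=4,interpolation=cv2.INTER_CUBIC); b=cv2.resize(b,None,fx=4.,fy=4.,interpolation=cv2.INTER_CUBIC)
a=np.clip(a*1.6,0,255).astype(np.uint8);b=np.clip(b*1.6,0,255).astype(np.uint8)
cv2.imwrite("pics/ca.png",a[:,:,::-1]);cv2.imwrite("pics/cb.png",b[:,:,::-1])
E
```

```text
(no output)
```

View pics/ca.png

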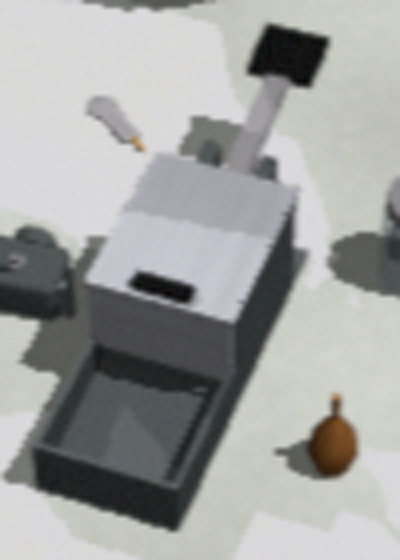

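View pics/cb.png

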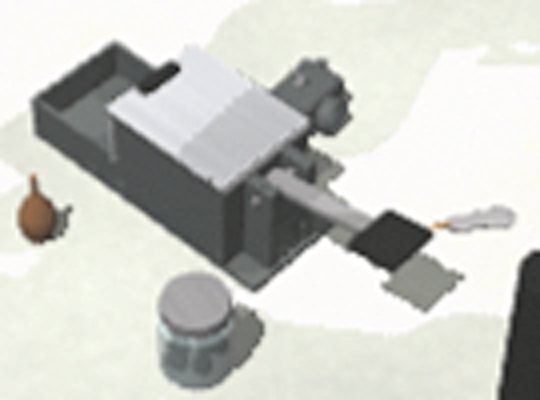

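Scene crop: paddle outer corners at (265,24) and (329,42), tray end top at (36,449) and (180,487), lid corners also readable. Side crop: paddle corners at (386,208), (433,237), (393,265) and (348,247), tray end at (115,42) and (35,100). Next I fit x, y and yaw.

```bash
cat > fit.py <<'E'
import cv2,pickle,numpy as np
from scipy.optimize import least_squares
S=[(265,24,-211,-25,107),(329,42,-211,25,107),(36,449,166,-50,45),(180,487,166,50,45),(180,530,166,50,0),(40,487,166,-50,0),
(152,153,-60,-50,102),(300,187,-60,50,102),(88,278,62,-50,102),(240,320,62,50,102)]
D=[(386,208,-165,-25,99),(433,237,-211,-25,107),(393,265,-211,25,107),(348,247,-165,25,99),(115,42,166,-50,45),(35,100,166,50,45),(35,132,166,50,0),
(190,45,62,-50,102),(110,105,62,50,102),(222,187,-60,50,102),(310,123,-60,-50,102)]
V=[(np.array(S,float),(240,150),pickle.load(open("pics/scene.pkl","rb"))),(np.array(D,float),(215,175),pickle.load(open("pics/side.pkl","rb")))]
def res(p):
    c,s=np.cos(p[2]),np.sin(p[2]);R=np.array([[c,-s,0],[s,c,0],[0,0,1]]);o=[]
    for A,off,d in V:
        W=A[:,2:]/1000@R.T+[p[0],p[1],0]
        q=cv2.projectPoints(W,d["rvec"],d["tvec"],d["mtx"],None)[0][:,0]
        o.append(q-((A[:,:2]+.5)/4-.5+off))
    return np.vstack(o).ravel()
r=least_squares(res,[.6,0,0],loss="soft_l1")
print(r.x,np.degrees(r.x[2]));print(res(r.x).reshape(-1,2).round(1).tolist())
c,s=np.cos(r.x[2]),np.sin(r.x[2]);R=np.array([[c,-s],[s,c]])
for x in(-188,-185,-195,-75):print(x,R@[x/1000,0]+r.x[:2])
E
python3 fit.py
```

```text
[ 0.63508966  0.01986523 -0.3306125 ] -18.942700738600713
[[-0.1, -0.6], [0.2, -1.3], [-0.9, -0.4], [-0.2, 1.0], [0.0, 0.9], [-0.8, 0.8], [1.6, -0.2], [-0.9, 0.0], [0.7, -1.0], [-1.1, -1.6], [0.3, 0.0], [0.3, -1.3], [-0.2, 0.9], [-0.7, -0.8], [-0.7, -0.1], [-1.5, 0.1], [-0.6, 1.2], [1.8, 1.4], [0.5, 2.0], [0.0, 0.6], [-0.8, -0.2]]
-188 [0.45727104 0.08089424]
-185 [0.46010857 0.07992038]
-195 [0.45065014 0.0831666 ]
-75 [0.56415138 0.04421191]
```

```bash
python3 -m jog '[[0,0,0,0.0286,-0.0292,0,0],[0,0,0,0.0286,-0.0292,0,0],[0,0,0,0.0286,-0.0292,0,0],[0,0,0,0.0286,-0.0292,0,0],[0,0,0,0.0286,-0.0292,0,0],[0,0,0,0.0286,-0.0292,0,0],[0,0,0,0.0286,-0.0292,0,0],[0,0,0,0.0286,-0.0292,0,0]]' 20
python3 -m jog '[[0,0,0,0.0286,-0.0292,0,0],[0,0,0,0.0286,-0.0292,0,0],[0,0,0,0.0286,-0.0292,0,0],[0,0,0,0.0286,-0.0292,0,0],[0,0,0,0.0286,-0.0292,0,0],[0,0,0,0.0286,-0.0292,0,0],[0,0,0,0.0286,-0.0292,0,0],[0,0,0,0.0286,-0.0292,0,0]]'
python3 -m jog '[[0,0,0.171,0,0,0,0],[0,0,0.171,0,0,0,0],[0,0,0.171,0,0,0,0],[0,0,0.171,0,0,0,0],[0,0,0,0,0,0,0]]'
```

```text
time_s: 1.1
position: [0.3247, -0.2158, 0.2312]
tool_rot: [[0.938, 0.347, -0.0], [0.347, -0.938, 0.0], [-0.0, -0.0, -1.0]]
ft_force: [0.1, -0.4, 0.4]
grip_width: 0.0001
gripper_force: 0.0
time_s: 2.1
position: [0.4581, 0.0827, 0.2311]
tool_rot: [[0.938, 0.348, -0.0], [0.348, -0.938, 0.0], [-0.0, -0.0, -1.0]]
ft_force: [0.0, -0.4, -0.1]
grip_width: 0.0004
gripper_force: 0.0
time_s: 2.72
position: [0.4577, 0.0813, 0.2311]
tool_rot: [[0.947, -0.322, -0.001], [-0.322, -0.947, 0.0], [-0.001, 0.0, -1.0]]
ft_force: [-0.3, -0.3, -0.5]
grip_width: 0.0
gripper_force: 0.0
```

```bash
python3 -m jog '[[0,0,0,0,0,0.03,0],[0,0,0,0,0,0.03,0],[0,0,0,0,0,0.03,0],[0,0,0,0,0,0.02,0],[0,0,0,0,0,0.005,0],[0,0,0,0,0,0,0]]'
python3 - <<'E'
from rig import optics
import cv2,numpy as np
o=[]
d=optics.get_image("side")["pixels"][165:265,270:350];e=optics.get_image("scene")["pixels"][130:230,260:340]
o=np.hstack([cv2.resize(x,None,fx=4.8,fy=4.8,interpolation=cv2.INTER_CUBIC) for x in(d,e)])
cv2.imwrite("pics/c1.png",np.clip(o*1.5,0,255).astype(np.uint8)[:,:,::-1])
E
```

```text
time_s: 3.48
position: [0.458, 0.0813, 0.1166]
tool_rot: [[0.947, -0.322, 0.0], [-0.322, -0.947, -0.0], [0.0, -0.0, -1.0]]
ft_force: [0.6, -0.0, 0.7]
grip_width: 0.0
gripper_force: 0.0
```

View pics/c1.png

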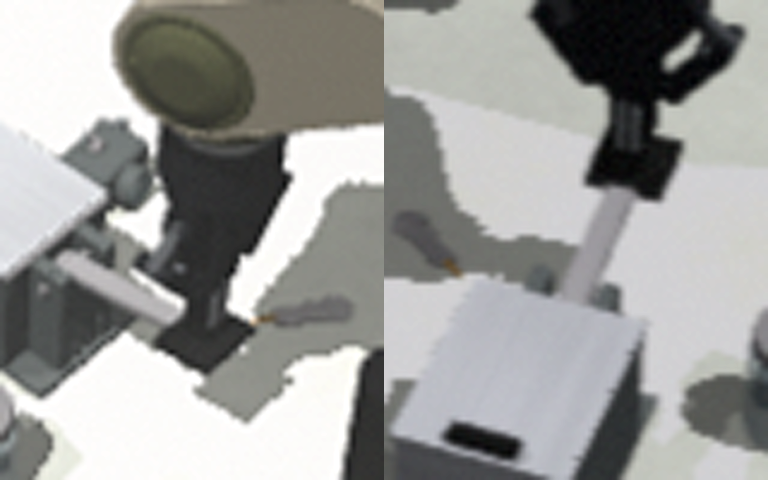

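The fingertips sit just above the middle of the paddle, at about (215,325) on the left and (632,150) on the right. Now I press.

```bash
python3 -m jog '[[0,0,0,0,0,0.006,0],[0,0,0,0,0,0.006,0],[0,0,0,0,0,0.006,0],[0,0,0,0,0,0.006,0],[0,0,0,0,0,0.006,0],[0,0,0,0,0,0,0]]'
python3 -m jog '[[0,0,0,0,0,0.005,0],[0,0,0,0,0,0.005,0],[0,0,0,0,0,0.005,0],[0,0,0,0,0,0.005,0],[0,0,0,0,0,0.004,0],[0,0,0,0,0,0,0]]'
```

```text
time_s: 4.32
position: [0.4577, 0.0814, 0.0859]
tool_rot: [[0.946, -0.323, -0.001], [-0.323, -0.946, 0.0], [-0.001, 0.0, -1.0]]
ft_force: [-1.1, 0.5, 2.5]
grip_width: 0.0
gripper_force: 1.4
time_s: 5.08
position: [0.4579, 0.0813, 0.0621]
tool_rot: [[0.946, -0.323, -0.0], [-0.323, -0.946, 0.0], [-0.0, 0.0, -1.0]]
ft_force: [1.2, 0.4, 2.5]
grip_width: -0.0001
gripper_force: 1.1
```

```bash
python3 -m jog '[[0,0,0,0,0,0.002,0],[0,0,0,0,0,0.002,0],[0,0,0,0,0,0.002,0],[0,0,0,0,0,0,0]]'
python3 -m jog '[[0,0,0,0,0,0.001,0],[0,0,0,0,0,0,0]]'
```

```text
time_s: 5.58
position: [0.4577, 0.0814, 0.0561]
tool_rot: [[0.946, -0.323, -0.001], [-0.323, -0.946, 0.0], [-0.001, 0.0, -1.0]]
ft_force: [0.5, 0.1, 2.4]
grip_width: 0.0001
gripper_force: 1.0
time_s: 5.82
position: [0.4578, 0.0814, 0.0553]
tool_rot: [[0.946, -0.323, -0.0], [-0.323, -0.946, 0.0], [-0.0, 0.0, -1.0]]
ft_force: [0.5, 0.6, 1.9]
grip_width: -0.0001
gripper_force: 1.0
```

```bash
python3 -m jog '[[0,0,0,0,0,0.001,0],[0,0,0,0,0,0,0]]'
python3 -m jog '[[0,0,0,0,0,0.001,0],[0,0,0,0,0,0,0]]'
```

```text
time_s: 6.08
position: [0.4578, 0.0814, 0.0543]
tool_rot: [[0.946, -0.323, -0.0], [-0.323, -0.946, 0.0], [-0.0, -0.0, -1.0]]
ft_force: [0.8, -1.0, 1.5]
grip_width: -0.0001
gripper_force: 0.9
time_s: 6.32
position: [0.4579, 0.0814, 0.0539]
tool_rot: [[0.946, -0.323, 0.001], [-0.323, -0.946, -0.0], [0.001, -0.0, -1.0]]
ft_force: [-1.5, -0.5, 10.4]
grip_width: -0.0
gripper_force: 5.0
```

```bash
python3 -m jog '[[0,0,0,0,0,0.0004,0],[0,0,0,0,0,0,0],[0,0,0,0,0,0,0],[0,0,0,0,0,0,0],[0,0,0,0,0,0,0],[0,0,0,0,0,0,0],[0,0,0,0,0,0,0],[0,0,0,0,0,0,0],[0,0,0,0,0,0,0],[0,0,0,0,0,0,0]]'
python3 - <<'E'
from rig import optics
import cv2,numpy as np
f=lambda:optics.get_image("scene")["pixels"][150:290,235:345]
d=f();s=optics.get_image("side")["pixels"][145:285,200:310]
for i in range(8):e=f()
print(np.abs(d.astype(int)-e).max(axis=2)[70:].max(),np.abs(d.astype(int)-e)[70:].mean())
o=np.hstack([cv2.resize(x,None,fx=3.6,fy=3.6,interpolation=cv2.INTER_CUBIC) for x in(e,s)])
cv2.imwrite("pics/c2.png",np.clip(o*1.6,0,255).astype(np.uint8)[:,:,::-1])
E
```

```text
time_s: 7.58
position: [0.458, 0.0814, 0.0538]
tool_rot: [[0.946, -0.323, 0.001], [-0.323, -0.946, -0.0], [0.001, -0.0, -1.0]]
ft_force: [-2.9, -0.2, 14.0]
grip_width: -0.0001
gripper_force: 7.0
7 0.7236363636363636
```

View pics/c2.png

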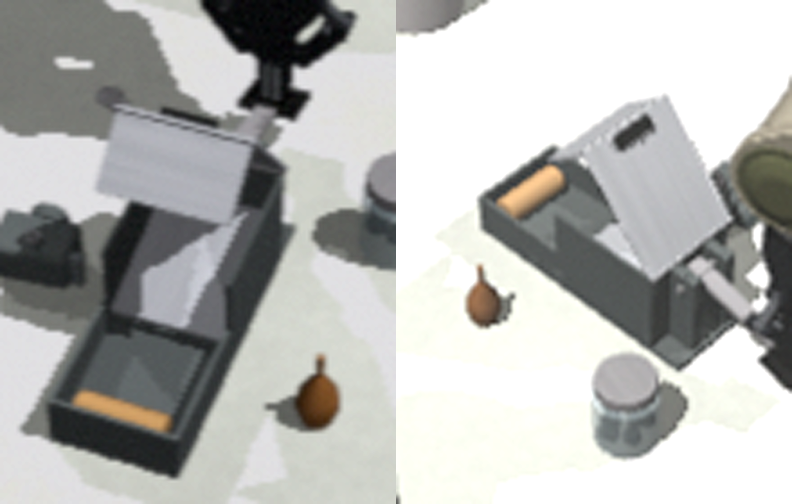

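The float lies at the tray's end wall (122,410) and is not moving. The lid is fully open. Now I ease the lever up.

```bash
python3 -m jog '[[0,0,0,0,0,-0.001,0],[0,0,0,0,0,-0.002,0],[0,0,0,0,0,-0.003,0],[0,0,0,0,0,-0.003,0],[0,0,0,0,0,-0.003,0],[0,0,0,0,0,-0.003,0],[0,0,0,0,0,-0.003,0],[0,0,0,0,0,-0.003,0],[0,0,0,0,0,-0.003,0],[0,0,0,0,0,-0.003,0]]'
python3 -m jog '[[0,0,0,0,0,-0.002,0],[0,0,0,0,0,-0.002,0],[0,0,0,0,0,-0.002,0],[0,0,0,0,0,-0.002,0],[0,0,0,0,0,-0.002,0],[0,0,0,0,0,-0.002,0],[0,0,0,0,0,-0.002,0],[0,0,0,0,0,-0.001,0],[0,0,0,0,0,-0.001,0],[0,0,0,0,0,-0.001,0]]'
python3 -m jog '[[0,0,0,0,0,-0.001,0],[0,0,0,0,0,-0.001,0],[0,0,0,0,0,-0.001,0],[0,0,0,0,0,-0.001,0],[0,0,0,0,0,-0.001,0],[0,0,0,0,0,-0.001,0],[0,0,0,0,0,-0.001,0],[0,0,0,0,0,-0.001,0],[0,0,0,0,0,-0.001,0],[0,0,0,0,0,-0.001,0]]'
```

```text
time_s: 9.32
position: [0.4579, 0.0813, 0.0802]
tool_rot: [[0.946, -0.323, 0.0], [-0.323, -0.946, -0.0], [0.0, -0.0, -1.0]]
ft_force: [-2.5, 0.7, 2.1]
grip_width: 0.0003
gripper_force: 1.4
time_s: 10.58
position: [0.4579, 0.0814, 0.097]
tool_rot: [[0.946, -0.323, 0.0], [-0.323, -0.946, 0.0], [0.0, -0.0, -1.0]]
ft_force: [2.4, -0.4, 2.9]
grip_width: -0.0004
gripper_force: 1.3
time_s: 11.82
position: [0.4574, 0.0814, 0.1067]
tool_rot: [[0.946, -0.323, -0.001], [-0.323, -0.946, 0.0], [-0.001, 0.0, -1.0]]
ft_force: [-0.9, 0.6, 0.8]
grip_width: 0.0001
gripper_force: 0.0
```

Contact has ended (pad force 0). I continue slowly for a few mm, then retreat and check.

```bash
python3 -m jog '[[0,0,0,0,0,-0.001,0],[0,0,0,0,0,-0.001,0],[0,0,0,0,0,-0.001,0],[0,0,0,0,0,-0.001,0],[0,0,0,0,0,-0.004,0],[0,0,0,0,0,-0.02,0],[0,0,0,0,0,-0.03,0],[0,0,0,0,0,-0.03,0],[0,0,0,0,0,-0.03,0],[0,0,0,0,0,0,0]]'
python3 - <<'E'
from rig import optics
import cv2,numpy as np
e=optics.get_image("scene")["pixels"][150:290,235:345];s=optics.get_image("side")["pixels"][155:295,225:335]
o=np.hstack([cv2.resize(x,None,fx=3.6,fy=3.6,interpolation=cv2.INTER_CUBIC) for x in(e,s)])
cv2.imwrite("pics/c3.png",np.clip(o*1.6,0,255).astype(np.uint8)[:,:,::-1])
E
```

```text
time_s: 13.08
position: [0.4586, 0.0813, 0.2269]
tool_rot: [[0.946, -0.323, 0.005], [-0.323, -0.946, -0.0], [0.004, -0.001, -1.0]]
ft_force: [-0.0, 0.4, -0.3]
grip_width: -0.0001
gripper_force: 0.0
```

View pics/c3.png

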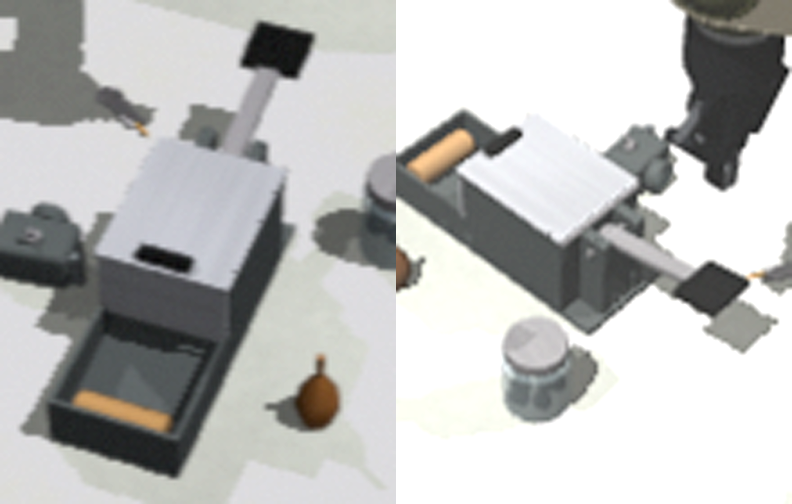

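The lid is shut (around (190,215)), the lever is up, the float is in the tray at (122,410), and the hand is clear.

```bash
python3 -c "
from rig import job; print(job.close_job())"
```

```text
the job is handed in; nothing more can be done
None
```

The job is handed in: I pressed the lever to its stop, the float rolled out and lay still in the tray, I eased the lid shut at about 8 mm/s at the end, and the hand is clear, at about 13 s of the 43 s allowed.

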